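Clamp the luggage profile with the deep T-key

TASK

The aluminium luggage profile in the green jig has to be clamped for riveting: take the red-handled T-key from its rack, lower it down the jig's deep well until its socket sits fully home over the square brass stem, and turn it clockwise (seen from above) up to the stop, so that the yellow jaw closes on the profile. Then take the key out and hang it back upright in the two notches of its rack, let go, and leave the other things on the bench where they are.

Things in the scene. Friction and masses are not known exactly. Their poses are not given: they have to be found in the camera images.
- key: Steel T-key, 0.3 to 0.55 kg. Origin: centre of the socket's open mouth (lower end); z runs up the shank, y along the red handle bar: 130 mm long (y), 16 wide (x), 18 high, its middle 135 mm above the origin. Shank 14 mm round. Square socket, sides along x and y: 23 mm inside, 33 outside, 36 deep, the mouth flared to 29 inside, 37 outside. A half turn about z changes nothing.
- key_bar (a point): Middle of the T-key's red handle bar (where to grip it, across its 16 mm width); axes as key.
- rack: Key rack, fixed: dark base 110 x 130 x 8 mm, two wooden posts 10 mm thick at y = +-42 mm, 50 mm wide (x). Each has an open-topped notch 21 mm wide, its floor 140 mm above the bench, with orange lead-ins flaring from 152 mm to the top, 168 mm up. The key's bar lies in both notches along the rack's y, the shank hangs between the posts. Origin: on the bench under the middle; z up.
- rack_rest (a point): Where the middle of the handle bar lies when the key hangs in the rack: 149 mm above the rack's origin; axes as rack.
- jig: Green clamping jig, fixed; base 220 x 120 x 20 mm from x = -65 to +155 mm. Origin: on the bench under the key well's axis; z up. The well is a square shaft 56 mm wide in a block 92 mm square (steel collar 98), 120 mm high. On its +x side lie the yellow jaw, the silver, black-topped profile (180 mm, along y, at x = 110 mm) and a fixed green jaw, all below 66 mm.
- well_mouth (a point): Centre of the well's mouth, 120 mm above the bench, straight above the stem; axes as jig.
- stem_foot (a point): Foot of the square brass stem, on the well's axis, 26 mm above the bench, 94 mm below the mouth; turns with the stem. Stem: 20 mm square (sides along this point's x and y) up to 20 mm, then a round cone to 30 mm. The key is fully home with its mouth at this point, in any of four quarter-turn positions; play 1.5 mm each side and 0.16 rad either way. The disc under it is 46 mm across.
- stem (a joint): Turn of the stem in rad, growing clockwise seen from above; starts between 0 (jaw open) and 0.3, with a hard stop at 1.4 (jaw clamped). Friction of about 0.15 N m holds it where it is left; no spring.
- jaw (a joint): Travel of the yellow jaw towards the profile in m, driven by the stem: 10 mm per rad, 0.014 when closed on the profile.
- rivet_jar: Glass jar, 60 mm across, 85 mm high; bystander. Origin under its centre.
- glue_tin: Yellow tin, 72 mm across, 100 mm high; bystander. Origin under its centre.
- wheel: Luggage wheel lying flat, 68 mm across, 34 mm high; bystander. Origin under its centre.
Mind the look-alikes: they are no part of the job. What is meant by the key is not orange, and is the larger of those in its own colour. Leave any purple look-alike of the rack alone.

How it is judged (in metres and radians):
On the way, in this order (a step that is already met when the one before it is completed fails the run):
1. the key's socket sits over the square stem, its mouth within 9 mm of the stem's foot, 5 mm sideways and 0.15 rad of upright (horizontal distance between key and stem_foot below 0.005 m and z of key in the frame of stem_foot below 0.009 m and angle between key's own z axis and vertical below 0.15 rad), for 0.2 s.
2. the stem is turned past 1.25 rad with the key still seated on it (all of step 1 and value of joint stem above 1.25 rad), for 0.2 s.
At the end, for the whole second after the job is handed in: The stem stands past 1.25 rad (jaw closed on the profile), and the key hangs at rest in both notches of its rack: bar middle within 20 mm sideways and 6 mm in height of rack_rest, bar along the notches within 0.2 rad, upright within 0.15 rad (value of joint stem above 1.25 rad and horizontal distance between key_bar and rack_rest below 0.02 m and z of key_bar in the frame of rack_rest between -0.006 and 0.006 m and angle between the y axis of key and the y axis of rack, either way round below 0.2 rad and angle between key's own z axis and vertical below 0.15 rad and linear speed of key below 0.05 m/s and angular speed of key below 0.4 rad/s); the robot touches nothing.
It fails at once if the glass jar is shoved or knocked over (moved more than 25 mm) (distance of rivet_jar from where it was at the start of the episode above 0.025 m).
It fails at once if the glue tin is shoved or knocked over (moved more than 25 mm) (distance of glue_tin from where it was at the start of the episode above 0.025 m).
It fails at once if the luggage wheel is shoved or knocked over (moved more than 25 mm) (distance of wheel from where it was at the start of the episode above 0.025 m).
It also fails if it takes over 58 s, if anything falls off the work surface, if the arm or the gripper's body presses on something with over 40 N, if the wrist force passes 120 N, or if a joint passes its speed limit or range.

ROBOT

A 6-joint arm with a two-finger parallel gripper is mounted at the origin on the work surface. World frame = base frame: x ahead of the robot, y to its left, z up, the work surface at z = 0. Lengths are in m, angles in degrees, forces in N, time in s.
With the tool pointing down it reaches from about 0.275 to 0.775 m from the base axis. Payload 14.6 kg.
Tool frame: the origin (TCP) lies on the centre line of the jaws, within the pads' length; the fingertips stand 19 mm ahead of it and the grasp point (between the pads) is the TCP; z points along the fingers, y is the line along which they close (so a half turn about z gives the same grasp; the last joint's range is limited). The gripper opens to 85 mm and grips with 20 to 120 N. Pads are 22 mm wide; open, the fingers measure 114 mm over their backs; the gripper's body (76 mm by 85 mm) begins 54 mm behind the grasp point. The pads swing forward as they close: fully open they stand 13 mm farther back than shut.
Start: joints at [57.737, 15.075, -2.767, 72.158, 0, 81.102], TCP at [0.208, 0.482, 0.25] pointing down, gripper open.
Joint ranges: [-151.79, 151.79], [-50.71, 97.33], [-67.44, 78.34], [-121.81, 120.89], [-77.56, 73.72], [-180, 180]. Speed limits (degrees/s): [108.29, 108.29, 147.25, 159.86, 180, 180].

INTERFACE

Orientations are given as [roll, pitch, yaw] about the fixed x, y, z axes, in that order (R = Rz(yaw) Ry(pitch) Rx(roll)).
In Python, from plant import bot, read_state, cams, ticket gives the robot as it stands. Calls block until the motion is done:
- bot.movep(position, orientation): joint-space move of the TCP to a pose.
- bot.movel(position, frame=None, vel=0.15): straight line of the TCP; frame=None keeps the orientation; vel is the mean speed in m/s.
- bot.movej(angles): joint-space move.
- bot.ungrasp() and bot.clamp(newtons=None): open the fingers fully, or close them until they stop; newtons is the grip in N (None keeps the last).
- bot.pause(seconds).
- bot.ik(position, orientation): joint angles nearest the present ones, or None.
- read_state(): the state.
- cams.camera(name): name is "scene" or "side" or "wrist"; returns (picture, depth): 384x512x3 uint8, red, green, blue; 384x512 float32, m along the optical axis (not along the pixel's ray), 0 where there is no reading.
- cams.camera_info(name): a dict with "intrinsics" (3x3 intrinsics, pixels), "eye" and "attitude" of the camera in the world. Camera axes: x right, y up, looking along -z (the intrinsics and any distortion apply to the point x, -y, -z); pixel columns grow to the right and rows downward; lengths in m; the calibration is good to about 2 mm. A picture is of the moment at which its call begins: read the wrist's pose just before it. camera_info takes no time and is no camera call; for the wrist camera it gives the pose at the moment of the call.
A pose or a line that the arm cannot do raises bot.MotionError and nothing moves.
- ticket.job_done(): hands the job in; it is judged then, once.
Trained networks look in the newest picture that a camera, given by its name, has taken for a name from the list of things; names that differ only in an ending like _2 or _b are one class to them, and where a whole thing is asked for, a point or a joint stands for the part that bears it (a point fixed in the world has none). Each returns a list of dicts, best first, with "confidence" (0 to 1); they miss things now and then, are a little off and sometimes report something else, mostly with a low value. They report only what shows in the picture. A call takes as long as a camera call. They do not tell look-alikes from the thing itself.
- cams.recognise(label, camera): "extent" ([left, top, right, bottom] as shares, 0 to 1, of the picture: columns of its width, rows of its height, round what is visible of it).
- cams.outline_of(label, camera): "pixels" (384x512 bool, what is visible of it) and "extent" ([left, top, right, bottom] as shares, 0 to 1, of the picture: columns of its width, rows of its height, round what is visible of it).
- cams.spot_point(label, camera): "point" ([row, column] as shares, 0 to 1, of the picture: columns of its width, rows of its height: a listed point, or the origin of a listed thing).
The state is a dict: "clock": time; "joint_positions": joint angles; "joint_vel": joint speeds; "joint_torque": joint torques, N m; "eef_pos": TCP position; "tcp_rot": TCP orientation; "wrist_force": force on the tool from outside, world axes, zero at the start; "wrist_torque": the same for the moment, N m; "width": finger opening in m; "grasp_force": force on a finger pad.
Only numpy, scipy, OpenCV 4.12 (cv2) and the standard library are available. Lean on these libraries where they do the work, as an engineer would, in place of code of your own. Each camera call takes 0.05 s, during which the arm holds its last target. There are 200 camera calls.

## Working session

There is one attempt and no reset: what is moved stays moved. The work goes in short steps, each a Python script; the robot and the scene stay as the last script left them, time stands still between calls to the robot, and variables do not carry over. Pictures are saved under pics/ and viewed, at most 10 in all, crops included, and the job is handed in when it is done.

```bash
ls; mkdir -p pics; cat > h.py <<'E'
import numpy as np, cv2
from plant import bot, read_state, cams, ticket
def info(n):
    i=cams.camera_info(n); return i
def rot(i):
    a=np.array(i["attitude"],float)
    if a.shape==(3,3): return a
    from scipy.spatial.transform import Rotation as R
    if a.size==3: return R.from_euler("xyz",a,degrees=True).as_matrix()
    raise Exception(a)
def cloud(n,depth,i=None):
    i=i or info(n); K=np.array(i["intrinsics"]); h,w=depth.shape
    u,v=np.meshgrid(np.arange(w),np.arange(h))
    x=(u-K[0,2])/K[0,0]*depth; y=(v-K[1,2])/K[1,1]*depth
    P=np.stack([x,-y,-depth],-1)@rot(i).T+np.array(i["eye"])
    P[depth==0]=np.nan
    return P
def save(n,img): cv2.imwrite("pics/"+n,img[:,:,::-1])
E
python3 - <<'E'
from h import *
s=read_state(); print(s)
for n in("scene","side","wrist"):
    print(n,cams.camera_info(n))
    p,d=cams.camera(n); np.savez(f"{n}0.npz",p=p,d=d); save(n+"0.png",p)
    for l in("key","rack","jig","stem","rivet_jar","glue_tin","wheel"):
        P=cloud(n,d)
        for r in cams.outline_of(l,n):
            m=r["pixels"]; q=P[m]; e=np.array(r["extent"])*[512,384,512,384]
            print(n,l,round(r["confidence"],2),e.round(),np.nanmedian(q,0).round(3),p[m].mean(0).round())
E
python3 -c "
import cv2,numpy as np
a=[cv2.imread(f'pics/{n}0.png') for n in('scene','side')]
cv2.imwrite('pics/both.png',cv2.resize(np.vstack(a),(800,600)) if 0 else np.vstack(a)[:, :])"
```

```text
pics
{'clock': 0.0, 'joint_positions': array([ 5.77342749e+01,  1.51004753e+01, -2.80473181e+00,  7.21588264e+01,
       -1.63518909e-03,  8.11007367e+01]), 'joint_vel': array([-0.02132506,  0.04436142, -0.09093676, -0.06982159, -0.01578653,
        0.07383194]), 'joint_torque': array([ 2.24042351e-04, -6.37618160e+01,  3.84554923e+01,  1.39571496e-02,
       -4.18632033e-05, -1.57071753e-05]), 'eef_pos': array([0.20810003, 0.48170746, 0.24980404]), 'tcp_rot': array([-1.79936484e+02, -8.29032135e-03,  1.56633534e+02]), 'wrist_force': array([-0.14098841, -0.15497573,  1.02018338]), 'wrist_torque': array([ 0.00512699, -0.01670353,  0.03120432]), 'grasp_force': 0.0, 'width': 0.08528666071919827}
scene {'intrinsics': array([[367.85073039,   0.        , 252.65025179],
       [  0.        , 367.85073039, 189.30164541],
       [  0.        ,   0.        ,   1.        ]]), 'eye': array([1.32871905, 0.04303997, 0.80721951]), 'attitude': array([48.76261175,  0.5570564 , 92.47010043])}
scene key 0.73 [293. 148. 327. 184.] [0.404 0.17  0.136] [158.  81.  40.]
scene key 0.66 [298. 184. 346. 228.]
[... 1368 characters left out ...]
0.059] [116. 154. 127.]
side jig 0.17 [208. 138. 246. 197.] [0.551 0.151 0.056] [118.  89.  70.]
side glue_tin 0.78 [242. 279. 275. 334.] [ 0.37  -0.399  0.085] [199. 188. 163.]
side wheel 0.66 [151. 166. 165. 177.] [0.367 0.373 0.026] [82. 78. 69.]
side wheel 0.65 [194. 205. 218. 236.] [ 0.384 -0.044  0.058] [190. 186. 175.]
wrist {'intrinsics': array([[299.23290684,   0.        , 254.65454635],
       [  0.        , 299.23290684, 192.40993594],
       [  0.        ,   0.        ,   1.        ]]), 'eye': array([0.13924959, 0.51250449, 0.37466348]), 'attitude': array([-1.71300999e+01, -8.89911640e-03,  6.66696560e+01])}
wrist wheel 0.97 [223. 270. 270. 321.] [0.365 0.401 0.029] [53. 54. 52.]
```

View pics/scene0.png

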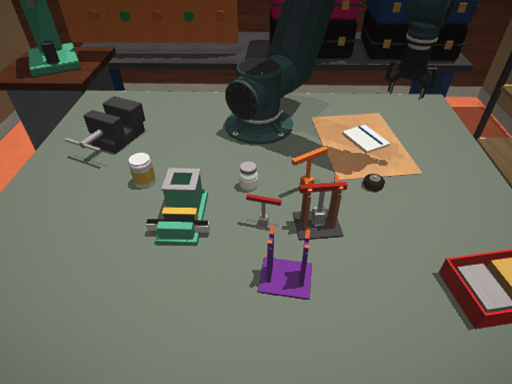

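View pics/side0.png

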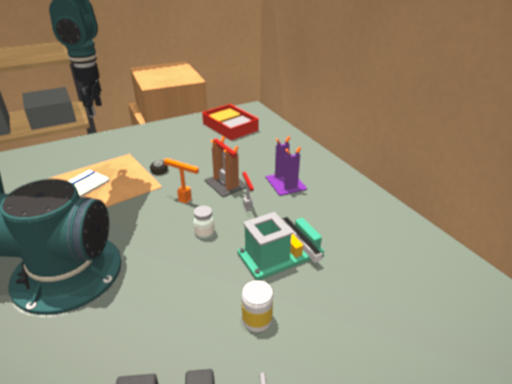

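```bash
cat >> h.py <<'E'
def look(target,z,yaw):
    "camera eye straight above target, tool down"
    y=np.radians(yaw); t=np.array(target)-0.0755*np.array([np.cos(y),np.sin(y)])
    bot.movep([t[0],t[1],z],[180,0,yaw]); bot.pause(0.3)
E
python3 - <<'E'
from h import *
z=np.load("scene0.npz"); P=cloud("scene",z["d"])
q=P[165:250,140:215].reshape(-1,3); t=q[(q[:,2]>.11)&(q[:,2]<.13)]; print("collar",np.nanmean(t,0),t.min(0),t.max(0))
j=(t.min(0)+t.max(0))[:2]/2
for nm,tg,yaws in(("key",(0.575,0.192),(18,108,198,-72)),("jig",j,(-20,70,160,-110))):
    for y in yaws:
        a=np.radians(y); p=np.array(tg)-0.0755*np.array([np.cos(a),np.sin(a)])
        s=bot.ik([p[0],p[1],.34],[180,0,y]); print(nm,y,None if s is None else np.round(s))
look((0.575,0.192),.34,108)
p,d=cams.camera("wrist"); i=info("wrist"); P=cloud("wrist",d,i); np.savez("w1.npz",p=p,P=P); save("w1.png",p)
for l in("key","rack"):
    for r in cams.outline_of(l,"wrist"):
        m=r["pixels"]; print(l,r["confidence"],(np.array(r["extent"])*[512,384,512,384]).round(),np.nanmedian(P[m],0))
print(read_state()["clock"])
E
```

```text
collar [ 0.50638437 -0.21090765  0.11831949] [ 0.45190036 -0.26066151  0.11000163] [ 0.55391571 -0.1613421   0.12301114]
key 18 [ 10.  15.  11.  86.   0. 172.]
key 108 [ 4. 24. 25. 91.  0. 76.]
key 198 [12. 33. 41. 98.  0. -6.]
key -72 [ 18.  24.  25.  91.   0. -90.]
jig -20 [-33.   9.   3.  84.   0. 167.]
jig 70 [-39.  18.  15.  87.   0.  71.]
jig 160 [-30.  25.  27.  91.   0. -10.]
jig -110 [-23.  17.  14.  87.   0. -93.]
key 0.79 [ 42.   3. 145. 131.] [0.40236831 0.17362862 0.14221942]
key 0.68 [189. 189. 232. 255.] [0.56702896 0.03921172 0.11116239]
key 0.58 [227.  20. 261. 160.] [0.56229035 0.19909684 0.15854064]
rack 0.81 [296. 149. 430. 256.] [0.74393713 0.10203015 0.00947041]
rack 0.68 [204.  37. 290. 150.] [0.57259986 0.19922505 0.00925354]
rack 0.56 [ 81. 283. 237. 382.] [ 0.57879572 -0.16581554  0.04772299]
3.6
```

View pics/w1.png

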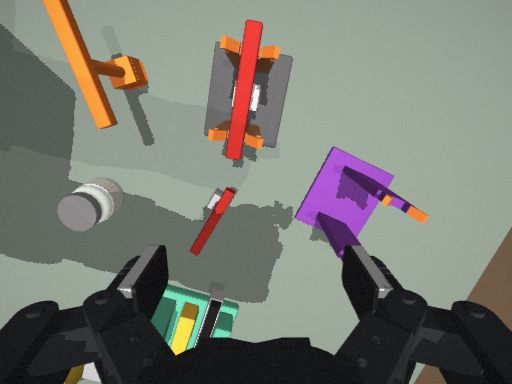

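The red bar at (244,90), lying in the notches of the dark rack, is the key. The others are the orange one at (85,75), the smaller red one at (213,220), and the purple rack at (350,200). Next I'll measure the bar and rack, then look down the well.

```bash
python3 - <<'E'
from h import *
z=np.load("w1.npz"); p=z["p"].astype(int); P=z["P"]
ok=np.isfinite(P[...,2]); roi=np.zeros(ok.shape,bool); roi[10:170,195:300]=True
red=roi&ok&(p[...,0]>120)&(p[...,1]<70)&(P[...,2]>.15)&(P[...,2]<.175)
def rect(m):
    (c,s,a)=cv2.minAreaRect((P[m][:,:2]*1000).astype(np.float32)); b=cv2.boxPoints((c,s,a)); e=max((b[1]-b[0],b[2]-b[1]),key=np.linalg.norm)
    return np.round(c,1),np.round(s,1),np.degrees(np.arctan2(e[1],e[0]))
print("bar",rect(red),np.median(P[red][:,2]),red.sum())
base=roi&ok&(P[...,2]>.002)&(P[...,2]<.014)&(p.max(-1)<110); print("base",rect(base),base.sum())
org=roi&ok&(P[...,2]>.145)&(p[...,0]>150)&(p[...,1]>70)&(p[...,2]<80); print("org",rect(org),org.sum(),P[org][:,2].max())
save("crop1.png",cv2.resize(z["p"][10:170,190:310],None,fx=3,fy=3))
look((.503,-.211),.34,70)
p,d=cams.camera("wrist"); i=info("wrist"); P=cloud("wrist",d,i); np.savez("w2.npz",p=p,P=P,d=d); save("w2.png",p)
R=rot(i);K=np.array(i["intrinsics"])
for l in("stem_foot","well_mouth","jig"):
    for r in cams.spot_point(l,"wrist"):
        v,u=np.array(r["point"])*[384,512]; ray=R@np.array([(u-K[0,2])/K[0,0],-(v-K[1,2])/K[1,1],-1]); h={"stem_foot":.026,"well_mouth":.12,"jig":0}[l]
        print(l,r["confidence"],(v,u),i["eye"]+ray*(h-i["eye"][2])/ray[2])
q=P.reshape(-1,3); t=(P[...,2]>.113)&(P[...,2]<.127)&(np.hypot(P[...,0]-.503,P[...,1]+.211)<.075)
print("collar",rect(t)); print(i["eye"],read_state()["clock"])
v,u=np.where(t); a,b,c,e=max(v.min()-5,0),v.max()+5,u.min()-5,u.max()+5; print(a,b,c,e)
save("crop2.png",cv2.resize(p[a:b,c:e],None,fx=4,fy=4,interpolation=cv2.INTER_CUBIC))
E
```

```text
bar (array([555.7, 193.8]), array([ 28.6, 129. ]), np.float32(-82.13456)) 0.15870332216560534 2222
base (array([563.9, 180.8]), array([109.7, 154.9]), np.float32(-82.03063)) 1095
org (array([561.1, 200.1]), array([ 54. , 107.4]), np.float32(-82.1196)) 793 0.17015786777223418
stem_foot 0.78 (np.float64(100.18560000000001), np.float64(255.2832)) [ 0.50413505 -0.21039467  0.026     ]
well_mouth 0.82 (np.float64(103.9872), np.float64(255.8976)) [ 0.50312413 -0.21439059  0.12      ]
jig 0.98 (np.float64(99.4944), np.float64(256.7168)) [ 0.50654419 -0.21019983  0.        ]
collar (array([ 501.5, -211.4]), array([98.2, 98.3]), np.float32(-0.2677443))
[ 0.50280993 -0.21036812  0.46436129] 5.65
34 162 191 314
```

View pics/crop2.png

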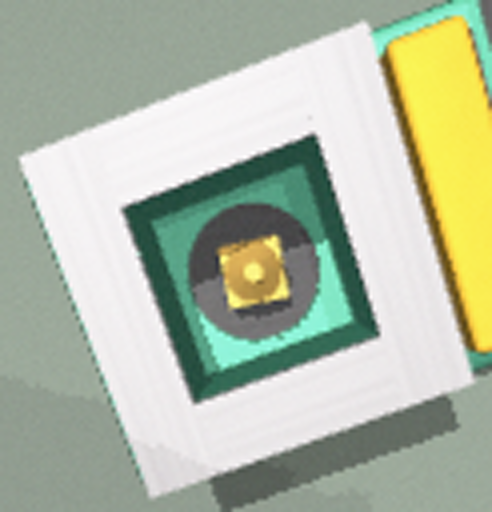

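The crop shows the brass stem at (255,272), turned about 9° clockwise from the jig's sides. Next come an exact stem angle, then a closer look directly above the key.

```bash
cat >> h.py <<'E'
def plane(n_i,mask_or_uv,z):
    i=n_i; K=np.array(i["intrinsics"]); R=rot(i)
    uv=np.array(mask_or_uv,float)
    ray=np.c_[(uv[:,0]-K[0,2])/K[0,0],-(uv[:,1]-K[1,2])/K[1,1],-np.ones(len(uv))]@R.T
    return (i["eye"]+ray*((z-i["eye"][2])/ray[:,2])[:,None])[:,:2]
def mrect(xy):
    c,s,a=cv2.minAreaRect((np.array(xy)*1000).astype(np.float32)); b=cv2.boxPoints((c,s,a)); e=max((b[1]-b[0],b[2]-b[1]),key=np.linalg.norm)
    return np.round(c,1),np.round(s,1),round(float(np.degrees(np.arctan2(e[1],e[0]))),1)
def big(m):
    n,L,st,_=cv2.connectedComponentsWithStats(m.astype(np.uint8)); return L==1+np.argmax(st[1:,4])
def uvs(m): v,u=np.where(m); return np.c_[u,v]
E
python3 - <<'E'
from h import *
z=np.load("w2.npz"); p=z["p"].astype(int); P=z["P"]; i=info("wrist")
m=np.zeros(p.shape[:2],bool); m[85:118,235:275]=True
hsv=cv2.cvtColor(z["p"],cv2.COLOR_RGB2HSV)
m=big(m&(hsv[...,0]>12)&(hsv[...,0]<32)&(hsv[...,1]>110)&(hsv[...,2]>90))
print("stem z",np.nanpercentile(P[m][:,2],[5,50,95]),m.sum())
for h in(.046,): print("stem",mrect(plane(i,uvs(m),h)))
t=(P[...,2]>.113)&(P[...,2]<.127)&(np.hypot(P[...,0]-.503,P[...,1]+.211)<.08)&(p.min(-1)>120); t=big(t)
print("collar",mrect(plane(i,uvs(t),.12)))
w=cv2.morphologyEx(t.astype(np.uint8),cv2.MORPH_CLOSE,np.ones((3,3))); cs,h=cv2.findContours(w,cv2.RETR_CCOMP,cv2.CHAIN_APPROX_NONE)
for k,c in enumerate(cs):
    if h[0][k][3]>=0 and len(c)>60: print("well hole",mrect(plane(i,c[:,0],.12)))
look((.558,.197),.33,98)
p,d=cams.camera("wrist"); i=info("wrist"); P=cloud("wrist",d,i); np.savez("w3.npz",p=p,P=P); hsv=cv2.cvtColor(p,cv2.COLOR_RGB2HSV); save("w3.png",p)
m=(P[...,2]>.14)&(np.hypot(P[...,0]-.558,P[...,1]-.197)<.09)
H,S,V=(hsv[...,k].astype(int) for k in range(3))
red=big(m&((H<5)|(H>172))&(S>150)); print("bar",mrect(plane(i,uvs(red),.158)),np.median(P[red][:,2]))
org=m&(H>=7)&(H<16)&(S>150); print("org",mrect(plane(i,uvs(org),.166)),org.sum())
print([ (r["confidence"],plane(i,[np.array(r["point"])[::-1]*[512,384]],.149)) for l in("key_bar","rack_rest") for r in cams.spot_point(l,"wrist")])
base=(P[...,2]>.003)&(P[...,2]<.014)&(np.hypot(P[...,0]-.558,P[...,1]-.197)<.1)&(V<110); print("base",mrect(plane(i,uvs(big(base)),.008)))
print(i["eye"],read_state()["clock"])
E
```

```text
stem z [0.04531386 0.04937362 0.05649213] 240
stem (array([ 501.7, -211.7]), array([20.4, 20.5]), -9.0)
collar (array([ 501.4, -211.6]), array([98.2, 98.2]), 89.8)
well hole (array([ 501.7, -211.6]), array([57.6, 57.6]), 89.5)
bar (array([562. , 194.9]), array([ 15.6, 127.8]), -82.3) 0.1587132326782416
org (array([540.,  95.]), array([308.2,  81.5]), 77.5) 990
[(0.93, array([[0.55886258, 0.19327991]])), (0.75, array([[0.40528552, 0.17501003]])), (0.64, array([[0.56819328, 0.05380374]])), (0.63, array([[0.55933095, 0.1924708 ]]))]
base (array([531.8, 146.1]), array([35.1, 43.7]), -84.0)
[0.55803342 0.19688601 0.45439091] 7.6333
```

View pics/w3.png

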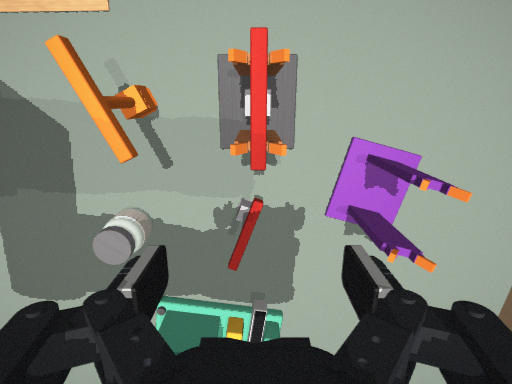

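```bash
python3 - <<'E'
from h import *
o=[180,0,97.7]
bot.ungrasp()
bot.movep([.562,.1949,.24],o); bot.movel([.562,.1949,.149],vel=.12)
print(read_state()["wrist_force"])
bot.clamp(80); bot.pause(.2); s=read_state(); print(s["width"],s["grasp_force"],s["wrist_force"],s["eef_pos"],s["tcp_rot"])
bot.movel([.562,.1949,.36],vel=.15); bot.pause(.3)
s=read_state(); print(s["width"],s["grasp_force"],s["wrist_force"],s["wrist_torque"],s["eef_pos"],s["tcp_rot"],s["clock"])
p,d=cams.camera("wrist"); i=info("wrist"); P=cloud("wrist",d,i); np.savez("w4.npz",p=p,P=P); save("w4.png",p)
E
```

```text
[-0.15880075 -0.35586238  0.02192696]
0.014710962053617261 78.93801927566528 [-0.22486464 -1.46932794  5.55086896] [0.56214193 0.19495392 0.14929878] [ 1.79969381e+02 -4.39050416e-03  9.77014978e+01]
0.014657637274820471 78.05233955383301 [ 0.32728512 -0.39222604 -4.60719422] [-0.02986302 -0.02080029 -0.03363984] [0.56194108 0.19489118 0.35982884] [-1.79983242e+02  1.50723125e-04  9.76995862e+01] 11.9917
```

View pics/w4.png

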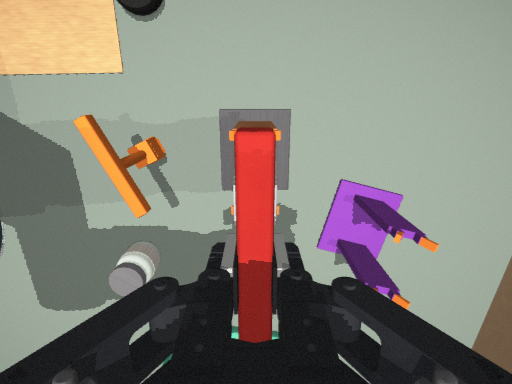

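```bash
python3 - <<'E'
from h import *
z=np.load("w4.npz"); p=z["p"]; P=z["P"]; i=info("wrist"); s=read_state()
y=np.radians(s["tcp_rot"][2]); ex=np.array([np.cos(y),np.sin(y)]); ey=np.array([np.sin(y),-np.cos(y)])
t=s["eef_pos"]
print(p[115:145,256].tolist())
for v in(130,133,136):
    q=plane(i,[[256,v]],t[2]+.009)[0]-t[:2]; print(v,q@ex,q@ey)
Q=P-t; x=Q[...,:2]@ex; yy=Q[...,:2]@ey
for v in(126,130,134,138,150,170,200): print(v,x[v,256],Q[v,256,2], [round(float(k),4) for k in (yy[v,240],yy[v,272])])
E
```

```text
[[123, 121, 120], [121, 119, 120], [124, 121, 122], [124, 121, 122], [122, 121, 121], [123, 119, 120], [112, 83, 62], [107, 69, 46], [107, 67, 43], [109, 70, 43], [108, 72, 48], [106, 67, 45], [103, 42, 26], [114, 34, 32], [114, 30, 24], [113, 23, 22], [124, 30, 28], [214, 52, 46], [223, 55, 50], [230, 60, 55], [238, 66, 56], [242, 66, 58], [242, 65, 56], [242, 65, 57], [243, 65, 57], [242, 65, 58], [242, 62, 57], [241, 60, 56], [241, 63, 56], [242, 61, 52]]
130 0.06505834995415578 0.0005430802910449083
133 0.06393696621736658 0.0005452369328290598
136 0.06280904450128941 0.00054740614843494
126 0.045821822796387586 -0.24932100759056158 [-0.0177, 0.0214]
130 0.06479721379769514 0.006194743834998018 [-0.0056, 0.007]
134 0.06360892496754873 0.009445064804700032 [-0.0056, 0.0066]
138 0.06208618973482861 0.009274934759155973 [-0.0056, 0.0067]
150 0.05767742080373284 0.010384941278216542 [-0.0056, 0.0067]
170 0.04971883566389143 0.009739370231635847 [-0.0057, 0.007]
200 0.03726855625492933 0.009572981605787567 [-0.0059, 0.0071]
```

```bash
python3 - <<'E'
from h import *
x,y=.5017,-.2116
f0=read_state()["wrist_force"]
bot.movep([x,y,.36],[180,0,81]); bot.pause(.2); print(bot.ik([x,y,.17],[180,0,81]))
bot.movel([x,y,.20],vel=.12)
for z in(.19,.18,.172,.1665,.1625):
    bot.movel([x,y,z],vel=.06); bot.pause(.1); s=read_state(); f=s["wrist_force"]-f0
    print(z,f.round(1),s["wrist_torque"].round(2),s["eef_pos"].round(4),s["clock"])
    if np.linalg.norm(f)>20: print("stop"); break
E
```

```text
[-31.44477933  19.0620228   -9.69493009  61.24304711   0.
  67.55522067]
0.19 [-1.7  1.6 -0.4] [ 0.02  0.07 -0.  ] [ 0.5017 -0.2116  0.19  ] 15.6583
0.18 [ 0.6  1.  -0.6] [-0.07 -0.06  0.01] [ 0.5017 -0.2116  0.18  ] 16.075
0.172 [-0.5  0.9 -0.1] [-0.04  0.04  0.01] [ 0.5017 -0.2116  0.172 ] 16.4583
0.1665 [-0.1  1.  -0.9] [-0.03  0.    0.04] [ 0.5017 -0.2116  0.1665] 16.8083
0.1625 [-0.2  1.1  0.1] [ 0.02 -0.01 -0.03] [ 0.5017 -0.2116  0.1625] 17.1583
```

```bash
python3 - <<'E'
from h import *
bot.pause(.25)
t0=read_state()["wrist_torque"][2]
j0=np.array(read_state()["joint_positions"]); j=j0.copy()
for a in (20,40,55,65,70,73,76,78,80,81,82,83,84,86,88):
    j=j0.copy(); j[5]+=a; bot.movej(list(j)); s=read_state()
    t=s["wrist_torque"][2]-t0; print(a,t.round(2),s["wrist_force"].round(1),s["tcp_rot"][2].round(1),s["eef_pos"].round(4),round(s["clock"],2))
    if abs(t)>1.0: break
bot.pause(.35); print(read_state()["wrist_torque"].round(2))
E
```

```text
20 -0.02 [ 1.1  0.6 -5.9] 61.2 [ 0.5018 -0.2116  0.1626] 17.83
40 0.05 [ 1.2  0.1 -4.4] 41.4 [ 0.5018 -0.2117  0.1626] 18.26
55 0.03 [ 2.3 -0.1 -4.2] 26.4 [ 0.5018 -0.2117  0.1626] 18.62
65 0.06 [ 1.4 -0.4 -5.4] 16.4 [ 0.5018 -0.2117  0.1626] 18.91
70 0.06 [ 1.5 -1.9 -4.5] 11.4 [ 0.5018 -0.2117  0.1626] 19.16
73 0.15 [ 3.8 -0.1 -4.2] 8.3 [ 0.5018 -0.2117  0.1626] 19.41
76 0.1 [ 1.2 -1.4 -4.4] 5.2 [ 0.5017 -0.2117  0.1626] 19.66
78 0.15 [ 1.8 -0.9 -4.3] 3.1 [ 0.5017 -0.2117  0.1626] 19.91
80 0.14 [ 3.4 -1.  -4.8] 1.1 [ 0.5018 -0.2116  0.1626] 20.16
81 0.18 [ 2.  -1.8 -3.9] 0.0 [ 0.5017 -0.2116  0.1625] 20.41
82 0.12 [ 1.9 -1.  -2.7] -1.0 [ 0.5017 -0.2116  0.1625] 20.66
83 0.29 [ 1.4 -1.1 -3.3] -2.0 [ 0.5017 -0.2116  0.1626] 20.91
84 0.4 [ 2.4 -2.  -2.9] -3.0 [ 0.5017 -0.2116  0.1626] 21.16
86 0.79 [ 2.  -2.8 -2.9] -4.9 [ 0.5017 -0.2116  0.1625] 21.41
88 1.14 [ 1.4 -1.3 -2.6] -6.9 [ 0.5017 -0.2116  0.1625] 21.66
[-0.32 -0.52  1.17]
```

Torque climbs from about 83° of turn to 1.17 N m, so the stop has been reached. I'll back off into the play, look at the jaw, and lift.

```bash
python3 - <<'E'
from h import *
j=np.array(read_state()["joint_positions"])
for a in(5,4,3):
    j[5]-=a; bot.movej(list(j)); s=read_state(); print(s["wrist_torque"].round(2),s["wrist_force"].round(1),s["tcp_rot"][2].round(1))
x,y=.5017,-.2116
for z in(.168,.18,.2):
    bot.movel([x,y,z],vel=.08); s=read_state(); print(z,s["wrist_force"].round(1),s["wrist_torque"].round(2),s["width"])
bot.movel([x,y,.36],vel=.2); bot.pause(.2); s=read_state(); print(s["wrist_force"].round(1),s["wrist_torque"].round(2),s["clock"])
p,d=cams.camera("wrist"); i=info("wrist"); P=cloud("wrist",d,i); np.savez("w5.npz",p=p,P=P,tcp=s["eef_pos"],rot=s["tcp_rot"]); save("w5.png",p)
p,d=cams.camera("scene"); np.savez("s5.npz",p=p,d=d)
q=cv2.resize(p[120:270,130:290],(512,480)); save("c5.png",np.hstack([cv2.resize(p,(400,300)),cv2.resize(np.load("w5.npz")["p"],(400,300))]))
E
```

```text
[-0.55 -0.85  0.23] [ 2.2 -1.7 -4.4] -2.1
[-0.3  -0.64 -0.01] [ 2.1 -0.8 -5.1] 1.8
[-0.07 -0.25  0.  ] [ 0.7 -0.1 -4.9] 4.8
0.168 [-0.1  0.3 -4.8] [-0.   -0.03  0.03] 0.014802466413514787
0.18 [ 0.  -0.8 -4.2] [ 0.05 -0.03 -0.01] 0.014745885662490053
0.2 [-0.6 -0.3 -5.5] [ 0.02 -0.   -0.02] 0.014556387541614134
[-0.6  0.9 -4.9] [ 0.01 -0.03 -0.02] 24.8583
```

View pics/w5.png

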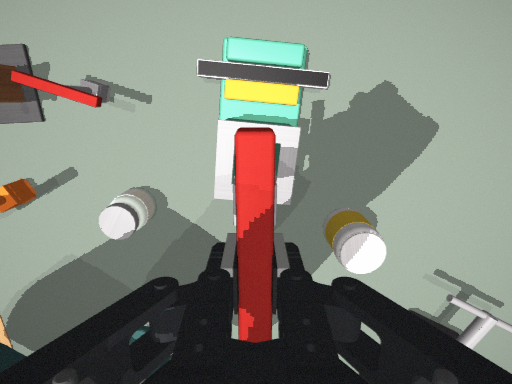

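The yellow jaw now lies against the profile and the bar is straight in the grip, so I'm hanging the key back.

```bash
python3 - <<'E'
from h import *
x,y=.562,.1949
bot.movep([x,y,.36],[180,0,97.7]); bot.pause(.2); f0=read_state()["wrist_force"]
bot.movel([x,y,.19],vel=.15)
ok=True
for z in(.175,.165,.157,.152,.1498):
    bot.movel([x,y,z],vel=.06); s=read_state(); f=s["wrist_force"]-f0; print(z,f.round(1),s["wrist_torque"].round(2))
    if np.linalg.norm(f)>15: print("stop"); ok=False; break
if ok or z<.1521:
    bot.ungrasp(); bot.pause(.3)
    bot.movel([x,y,.28],vel=.12)
    look((.558,.197),.33,98)
    p,d=cams.camera("wrist"); i=info("wrist"); P=cloud("wrist",d,i); save("w6.png",p); hsv=cv2.cvtColor(p,cv2.COLOR_RGB2HSV)
    H,S=hsv[...,0].astype(int),hsv[...,1]
    m=(P[...,2]>.14)&(np.hypot(P[...,0]-.558,P[...,1]-.197)<.09)
    red=big(m&((H<5)|(H>172))&(S>150)); print("bar",mrect(plane(i,uvs(red),.158)),np.percentile(P[red][:,2],[5,50,95]))
    look((.5017,-.2116),.34,70)
    p,d=cams.camera("wrist"); i=info("wrist"); save("w7.png",p); hsv=cv2.cvtColor(p,cv2.COLOR_RGB2HSV)
    m=np.zeros(p.shape[:2],bool); m[85:118,235:275]=True
    m=big(m&(hsv[...,0]>12)&(hsv[...,0]<32)&(hsv[...,1]>110)&(hsv[...,2]>90)); print("stem",mrect(plane(i,uvs(m),.046)))
a,b=cv2.imread("pics/w6.png"),cv2.imread("pics/w7.png")
cv2.imwrite("pics/w67.png",np.hstack([cv2.resize(a[:260],(400,203)),cv2.resize(b[:260],(400,203))]))
print(read_state()["clock"])
E
```

```text
0.175 [-0.2  1.  -0.2] [ 0.03 -0.1   0.04]
0.165 [ 0.4 -0.  -0.2] [-0.04 -0.05  0.06]
0.157 [ 0.   0.9 -0.4] [0.01 0.   0.  ]
0.152 [ 0.6  0.4 -1. ] [ 0.01  0.02 -0.05]
0.1498 [-0.2 -0.1 -0.9] [ 0.01 -0.03 -0.04]
bar (array([562.4, 194.6]), array([ 15.3, 128.8]), -82.1) [0.15761742 0.15885811 0.16003446]
stem (array([ 501.8, -211.4]), array([20.1, 20.8]), -79.4)
34.35
```

View pics/w67.png

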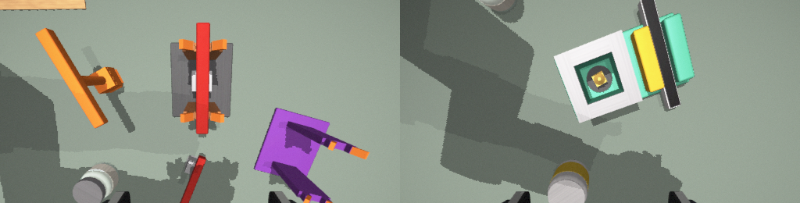

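The left half shows the key's red bar back in both notches at (203,78). The right half shows the stem at (600,78), now at -79.4° (about 1.39 rad), with the jaw on the profile. Handing in.

```bash
python3 -c "
from h import *
print(ticket.job_done())"
```

```text
the job is handed in; nothing more can be done
None
```

The job is handed in: the profile is clamped, with the stem measured at about 1.39 rad of its 1.4 rad stop, and the red key hangs back in both rack notches; the last measurements were at 34 s of the 58 s, and no verdict was returned.

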